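# Portion a pair of brass spacers with the tip bucket

## Task

Portion out one pair of brass handle spacers for a bag kit: turn the parts carousel by its knob until the bay with the three hexagonal brass spacers is in the middle of the hood's open front, then put spacers one at a time into the middle of the counterweighted tip bucket until it trips under their weight alone and dumps the pair into the white tray below it. Then swing the empty bucket back upright, leaving the pair in the tray and the spare spacer in its bay, and do not disturb the glue bottle, the cutters or the card box.

Things in the scene. Friction and masses are not known exactly. Their poses are not given: they have to be found in the camera images.
- dial (a joint): Angle of the carousel dial, rad: 0 at the start, grows counter-clockwise seen from above. To bring the spacers' bay to the hood's opening it always has to grow, by 1.1 to 1.4 rad, the angle about the dial's centre from bay to opening. The dial turns stiffly (0.04 N m friction) and stays where it is left.
- dial_knob (a point): On the carousel's vertical axis at grip height (85 mm). Knob: black upright bar above the hood, 56 mm long, 16 mm thick, 68 to 94 mm high; its length runs along this frame's x, so pinch it along this frame's y. The frame turns with the dial; the spacers' bay lies towards its -x. White dial 250 mm across in four quarter bays, floor 12 mm high, dividers and rim up to 22 mm high.
- bay (a point): Centre of the floor of the bay with the three spacers, 90 mm from the dial's axis, 12 mm above the table; turns with the dial. The three other bays hold small beads, washers and pins fixed to the dial.
- opening (a point): Middle of the hood's open front, 90 mm from the dial's axis, 12 mm high; fixed. Its -x points out of the opening, roughly to the robot.
- hood: Fixed clear plate 59 to 63 mm high over all of the dial except the part more than 32 mm in front of the axis; under it nothing can be reached from above. Origin on the dial's axis at table height; -x points out of the open front.
- spacer_a: Brass hexagonal spacer standing in the bay: 24 mm across flats (28 mm across corners), 40 mm tall, 0.11 to 0.13 kg. Origin at the centre of its underside, z up; flats look along its own x and every 60 degrees from it. The three are alike, 42 mm apart and 90 mm from the dial's axis: grip them radially (fingers towards and away from the knob).
- spacer_b: As spacer_a: the middle one of the three in the bay.
- spacer_c: As spacer_a.
- spacer_a_mid (a point): Centre of spacer_a, 20 mm above its underside.
- spacer_b_mid (a point): Centre of spacer_b, 20 mm above its underside.
- spacer_c_mid (a point): Centre of spacer_c, 20 mm above its underside.
- bucket (a joint): Tilt of the tip bucket, rad: 0 upright (on its stop), 1.75 tipped right over towards the tray. It is over-centre: empty, it falls back to 0 when below about 1.0 and stays tipped when above. One spacer in it does not trip it, two do; a trip takes under 1 s.
- bucket_floor (a point): Middle of the bucket's floor, 187 mm above the table when upright. Turns with the bucket; upright, z is up and it tips towards -x. Aluminium bucket, inside 75 mm long (x), 100 mm wide (y), back and side walls 35 mm high, at the -x end a lip 34 mm long sloping up at 30 degrees. Two spacers fit side by side, 25 mm either side of the middle along y.
- counterweight (a point): Centre of the upper face of the bucket's dark steel counterweight block (36 x 50 x 30 mm) on the tail, 78 mm behind and 33 mm above the pivot axis when upright. When tipped, the block stands above the pivot with this face towards the tray. A light push on it (about 1 N) away from the tray for some 70 mm takes the bucket past its balance; it then falls upright by itself.
- pivot (a point): Middle of the bucket's pivot axis, 175 mm above the table; fixed. Its y is the pivot axis, -x points to the tray side. Uprights 8 mm thick stand on both sides, 68 mm from the middle, 187 mm tall.
- tray (a point): Middle of the floor of the white catch tray under the bucket, 7 mm above the table; fixed. Inside 250 mm (x) by 190 mm (y), walls 42 mm high. Same axes as pivot.
- glue: Bystander: white glue bottle, 40 mm across, 95 mm tall, standing; origin at the centre of its underside.
- cutters: Bystander: round clear tub of ring cutters, 76 mm across, 36 mm tall; origin at the centre of its underside.
- card_box: Bystander: small cardboard box 47 x 36 x 24 mm; origin at the centre of its underside.

How it is judged:
By the outcome, as a careful person would: the job done as asked, in the order asked, and still so for the second after the job is handed in, with the robot touching nothing.
It also fails if it takes over 69 s, if anything falls off the work surface, if the arm or the gripper's body presses on something with over 40 N, if the wrist force passes 120 N, or if a joint passes its speed limit or range.

## Robot

A 6-joint arm with a two-finger parallel gripper is mounted at the origin on the work surface. World frame = base frame: x ahead of the robot, y to its left, z up, the work surface at z = 0. Lengths are in mm, angles in rad, forces in N, time in s.
With the tool pointing down it reaches from about 250 to 725 mm from the base axis. Payload 4 kg.
Tool frame: the origin (TCP) lies at the very end of the fingers, on their centre line; the grasp point (between the pads) lies 19 mm behind it; z points along the fingers, y is the line along which they close (so a half turn about z gives the same grasp; the last joint's range is limited). The gripper opens to 85 mm and grips with 20 to 120 N. Pads are 22 mm wide; open, the fingers measure 114 mm over their backs; the gripper's body (76 mm by 85 mm) begins 54 mm behind the grasp point. The pads swing forward as they close: fully open they stand 13 mm farther back than shut.
Start: joints at [-1.28, 0.241, 0.005, 1.335, 0, 1.571], TCP at [143.357, -479.007, 231.306] pointing down, gripper open.
Joint ranges: [-2.72, 2.72], [-1.05, 1.87], [-1.09, 1.28], [-1.99, 2.15], [-1.42, 1.44], [-3.14, 3.14]. Speed limits (rad/s): [2.79, 2.79, 3.14, 3.14, 3.14, 3.14].

## Interface

Orientations are given as [roll, pitch, yaw] about the fixed x, y, z axes, in that order (R = Rz(yaw) Ry(pitch) Rx(roll)).
In Python, from cell import bot gives the robot as it stands.
- The arm moves only by the shell command python3 shift.py 'ROWS'. ROWS is a JSON list of rows, 1 to 8 of them, each of 7 numbers: a rotation vector rx, ry, rz in rad, then dx, dy, dz in mm, then the opening from 0.0 (shut) to 1.0 (fully open); each row shifts and turns the commanded pose from where the row before left it, along the tool's axes as they then stand; what a row does not reach is not made up. A row lasts 1/10 s, in which the tool goes at most 50 mm and 0.15 rad, less where a joint would pass 70% of its speed; a pose out of reach is approached as far as the arm can. The fingers move at their own pace and stop on an object; the grip force is fixed at half the most. Time passes only in rows, so rows that do not move let the fingers close. It prints the time, the measured TCP pose, the force, the opening and the grip force at its end.
- bot.read_state(): the state, without advancing time (a new reading comes with each control period).
- bot.snapshot(name): name is "side" or "top" or "wrist"; returns a dict with "pixels" (400x640x3 uint8, red, green, blue), "K" (3x3 intrinsics, pixels), "R" (3x3) and "t" (3): a world point X has camera coordinates R X + t. Camera axes: x right, y down, z forward; pixel columns grow to the right and rows downward; lengths in mm; the calibration is good to about 2 mm. A picture is of the moment at which its call begins. There is no depth.
- bot.hand_in(): hands the job in; it is judged then, once.
The state is a dict: "time": time; "joints": joint angles; "qd": joint speeds; "joint_torque": joint torques, N m; "eef_pos": TCP position; "tcp_rot": TCP orientation; "wrist_force": force on the tool from outside, world axes, zero at the start; "moment": the same for the moment, N m; "width": opening from 0.0 (shut) to 1.0 (fully open); "gripper_force": force on a finger pad.
Only numpy, scipy, OpenCV 4.12 (cv2) and the standard library are available. Lean on these libraries where they do the work, as an engineer would, in place of code of your own. Each camera call takes 0.05 s, during which the arm holds its last target. There are 200 camera calls.

## Working session

There is one attempt and no reset: what is moved stays moved. The work goes in short steps, Python scripts to look and compute and a shell command to move; the robot and the scene stay as the last step left them, time stands still between calls to the robot, and variables do not carry over. Pictures are saved under pics/ and viewed, at most 10 in all, crops included, and the job is handed in when it is done.

```bash
ls; mkdir -p pics; python3 - <<'E'
from cell import bot
import cv2,numpy as np
s=bot.read_state();print({k:np.round(v,3).tolist() for k,v in s.items()})
for n in("top","side"):
    c=bot.snapshot(n);cv2.imwrite(f"pics/{n}0.png",c["pixels"][:,:,::-1]);np.savez(f"{n}0.npz",**c)
    print(n,np.round(c["K"],1).tolist(),np.round(-c["R"].T@c["t"]),np.round(c["R"],3).tolist())
E
```

```text
cell.py
pics
shift.py
{'time': 0.0, 'joints': [-1.28, 0.241, 0.004, 1.335, -0.0, 1.571], 'qd': [-0.001, 0.0, -0.002, 0.001, -0.001, -0.0], 'joint_torque': [0.001, -37.232, 25.241, 0.017, -0.0, -0.0], 'eef_pos': [143.17, -478.424, 230.41], 'tcp_rot': [-3.14, 0.0, 0.291], 'wrist_force': [-0.286, 0.556, -0.2], 'moment': [0.007, 0.04, -0.006], 'gripper_force': 0.0, 'width': 1.001}
top [[440.1, 0.0, 323.5], [0.0, 440.1, 200.1], [0.0, 0.0, 1.0]] [589.  38. 965.] [[-0.022, -1.0, 0.014], [-0.999, 0.022, -0.025], [0.025, -0.014, -1.0]]
side [[373.7, 0.0, 318.7], [0.0, 373.7, 201.3], [0.0, 0.0, 1.0]] [ 376. -415.  597.] [[0.894, -0.448, 0.012], [-0.292, -0.604, -0.742], [0.339, 0.66, -0.671]]
```

View pics/top0.png

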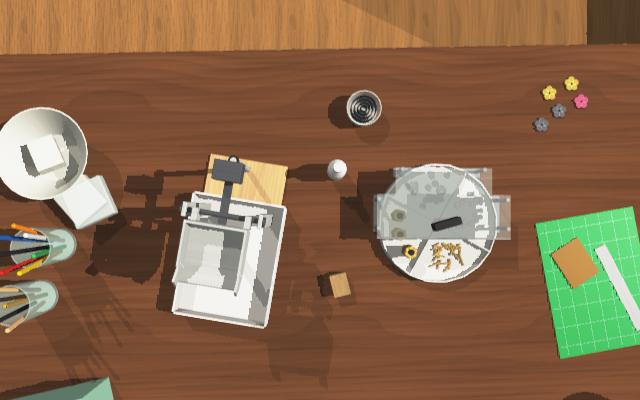

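View pics/side0.png

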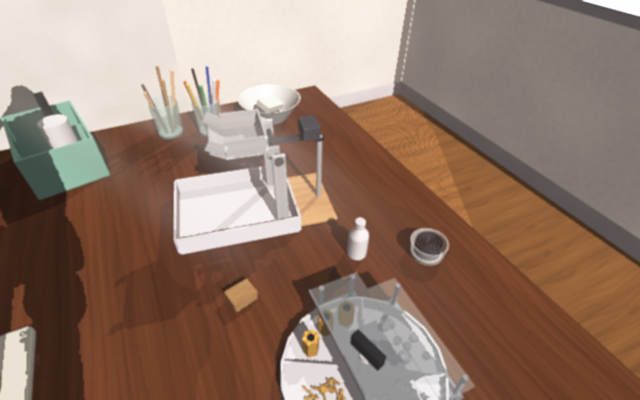

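The top view shows the knob at (447,224), spacers at about (399,216), (399,233) and (411,252), the bucket at about (213,255), the counterweight at (228,170), glue at (337,170), and the card box at (340,285). The side view agrees. I'll zoom in on the dial and the bucket.

```bash
python3 - <<'E'
import cv2,numpy as np
im=cv2.imread("pics/top0.png")
a=cv2.resize(im[145:335,165:295],None,fx=3,fy=3,interpolation=cv2.INTER_CUBIC)
b=cv2.resize(im[150:300,360:520],None,fx=2.5,fy=2.5,interpolation=cv2.INTER_CUBIC)
o=np.zeros((570,800,3),np.uint8);o[:570,:390]=a;o[:375,395:795]=b
cv2.imwrite("pics/zoom0.png",o)
E
cat > h.py <<'E'
import numpy as np,cv2
def ray(c,u,v,z):
    d=c["R"].T@np.linalg.inv(c["K"])@[u,v,1.]; o=-c["R"].T@c["t"]
    return (o+d*(z-o[2])/d[2])
def proj(c,X):
    p=c["K"]@(c["R"]@np.asarray(X,float)+c["t"]);return p[:2]/p[2]
def tri(c1,p1,c2,p2):
    P=[np.asarray(c["K"])@np.c_[c["R"],c["t"]] for c in(c1,c2)]
    X=cv2.triangulatePoints(P[0],P[1],np.array(p1,float),np.array(p2,float))[:,0];return X[:3]/X[3]
E
```

```text
(no output)
```

View pics/zoom0.png

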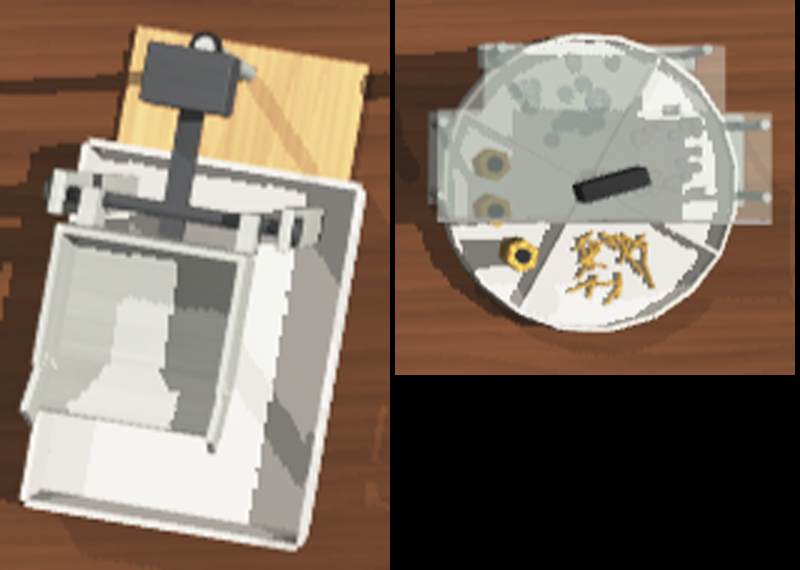

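Zoom: the hood's front edge runs from about (437,222) to (772,224), the rim spans 440–738 × 35–330, the tray corners are at (88,140), (362,183), (298,548) and (22,505), and the counterweight's top face spans about (148,42)–(233,115). The spacer bores sit at (491,163), (492,209) and (521,254).

```bash
python3 - <<'E'
import numpy as np,cv2
from h import *
c=dict(np.load("top0.npz"));s=dict(np.load("side0.npz"))
L=lambda u,v,z:ray(c,165+u/3-.3,145+v/3-.3,z)
R=lambda u,v,z:ray(c,360+(u-395)/2.5-.3,150+v/2.5-.3,z)
np.set_printoptions(suppress=True,precision=1)
rim=np.array([R(*p,22) for p in[(440,182),(738,182),(589,35),(589,330)]]);print("rim",rim,"centre",(rim[0,0]+rim[1,0])/2,(rim[:2,1]).mean(),rim[2:,0].mean())
ctr=np.array([rim[2:,0].mean(),rim[:2,1].mean()])
hsv=cv2.cvtColor(c["pixels"],cv2.COLOR_RGB2HSV)
m=((hsv[:,:,2]<75)*255).astype(np.uint8)
k=np.zeros_like(m);k[210:240,425:470]=m[210:240,425:470]
ys,xs=np.nonzero(k);r=cv2.minAreaRect(np.c_[xs,ys].astype(np.float32));print("knob",r,[ray(c,*p,94)[:2] for p in cv2.boxPoints(r)],"ctr",ray(c,xs.mean(),ys.mean(),90))
f=np.array([R(437,222,63),R(772,224,63)]);e=f[0]-f[1];nx=np.array([-e[1],e[0]]);nx/=np.linalg.norm(nx);nx*=-np.sign(nx[0]);print("front edge",f,"out dir",np.degrees(np.arctan2(nx[1],nx[0])), "dist ahead", (f.mean(0)[:2]-ctr)@nx)
for z in(52,):
  for p in[(491,163),(492,209),(521,254)]:
    X=R(*p,z);d=X[:2]-ctr;print("spacer",X,np.hypot(*d),np.degrees(np.arctan2(d[1],d[0])))
t=np.array([L(*p,49) for p in[(88,140),(362,183),(298,548),(22,505)]]);print("tray",t,t.mean(0),[np.linalg.norm(t[i]-t[(i+1)%4]) for i in range(4)])
a=t[3]-t[0]+t[2]-t[1];yt=np.arctan2(a[1],a[0]);print("tray -x dir deg",np.degrees(yt))
w=np.array([L(*p,208) for p in[(148,42),(241,55),(233,117),(140,103)]]);print("cw",w,w.mean(0))
b=np.array([L(*p,222) for p in[(60,228),(248,257)]]);print("bucket back top",b,b.mean(0),np.linalg.norm(b[0]-b[1]))
ax=np.array([L(*p,175) for p in[(108,200),(235,217)]]);print("axle",ax,ax.mean(0))
E
```

```text
rim [[ 562.5  -90.4   22. ]
 [ 556.6 -347.5   22. ]
 [ 686.2 -222.4   22. ]
 [ 432.9 -215.1   22. ]] centre 559.5609463714225 -218.98719862933694 559.5681861449679
knob ((446.0754699707031, 223.26417541503906), (7.692190170288086, 29.944599151611328), 74.05460357666016) [array([ 559.8, -185.8]), array([ 574.8, -243.6]), array([ 560.1, -247.4]), array([ 545.1, -189.5])] ctr [ 559.8 -217.7   90. ]
front edge [[ 530.9  -81.6   63. ]
 [ 522.9 -357.8   63. ]] out dir 178.3330270228323 dist ahead 32.6140869781361
spacer [ 578.1 -129.2   52. ] 91.65198046363491 78.3028699696992
spacer [ 539.9 -129.1   52. ] 92.04794081295239 102.30909629814616
spacer [ 502.1 -152.2   52. ] 88.11412320039058 130.70865784937135
tray [[636.4 293.4  49. ]
 [602.5 104.7  49. ]
 [352.4 153.7  49. ]
 [386.6 342.3  49. ]] [494.5 223.5  49. ] [np.float64(191.7504246218774), np.float64(254.86469341891342), np.float64(191.638831453438), np.float64(254.55648951586608)]
tray -x dir deg 168.92218898709677
cw [[683.8 214.1 208. ]
 [675.2 161.  208. ]
 [639.7 166.2 208. ]
 [648.8 219.2 208. ]] [661.9 190.1 208. ]
bucket back top [[578.6 261.6 222. ]
 [559.9 156.9 222. ]] [569.3 209.2 222. ] 106.39592439855888
axle [[593.9 247.  175. ]
 [582.1 171.7 175. ]] [588.  209.3 175. ]
```

```bash
cat >> h.py <<'E'
from scipy.spatial.transform import Rotation as Ro
def to(s,x,y,z,yaw):
    R=Ro.from_euler("xyz",s["tcp_rot"]); d=np.array([x,y,z])-s["eef_pos"]
    rv=(R.inv()*Ro.from_euler("xyz",[np.pi,0,np.radians(yaw)])).as_rotvec()
    R2=Ro.from_euler("xyz",[np.pi,0,np.radians(yaw)])
    print("t",s["time"],"pos",np.round(s["eef_pos"],1),"shift now",np.round(R.inv().apply(d),1),"rot",np.round(rv,3),"shift after rot",np.round(R2.inv().apply(d),1))
E
python3 -c "
from h import *;from cell import bot
to(bot.read_state(),559.6,-218.2,200,-75.5)"
```

```text
t 0.1 pos [ 143.2 -478.5  230.5] shift now [ 473.5 -129.9   30.8] rot [-1.000e-03  1.000e-03  1.609e+00] shift after rot [-147.7 -468.3   30.5]
```

```bash
python3 shift.py '[[0,0,0,47.4,-13,3,1],[0,0,0,47.4,-13,3,1],[0,0,0,47.4,-13,3,1],[0,0,0,47.4,-13,3,1],[0,0,0,47.4,-13,3,1],[0,0,0,47.4,-13,3,1],[0,0,0,47.4,-13,3,1],[0,0,0,47.4,-13,3,1]]'
python3 shift.py '[[0,0,0,47.4,-13,3,1],[0,0,0,47.4,-13,3,1],[0,0,0.15,0,0,0,1],[0,0,0.15,0,0,0,1],[0,0,0.15,0,0,0,1],[0,0,0.15,0,0,0,1],[0,0,0.15,0,0,0,1],[0,0,0.15,0,0,0,1]]'
python3 shift.py '[[0,0,0.15,0,0,0,0.7],[0,0,0.15,0,0,0,0.7],[0,0,0.15,0,0,0,0.7],[0,0,0.15,0,0,0,0.7],[0,0,0.109,0,0,0,0.7],[0,0,0,0,0,0,0.7]]'
python3 -c "
from h import *;from cell import bot
to(bot.read_state(),559.6,-218.2,71,-75.5)"
```

```text
time: 0.9
eef_pos: [478.1, -269.1, 206.8]
tcp_rot: [-3.141, 0.001, 0.291]
wrist_force: [0.2, -1.5, 0.1]
width: 1.003
gripper_force: 0.0
time: 1.7
eef_pos: [532.4, -272.9, 200.6]
tcp_rot: [-3.089, 0.005, -0.499]
wrist_force: [0.4, -0.3, -0.1]
width: 0.998
gripper_force: 0.0
time: 2.3
eef_pos: [402.2, -415.1, 200.6]
tcp_rot: [-2.954, 0.087, -0.898]
wrist_force: [0.0, 0.7, 0.1]
width: 0.7
gripper_force: 0.0
t 2.3 pos [ 402.2 -415.1  200.6] shift now [ -44.5 -216.6  177.3] rot [-0.166  0.124  0.41 ] shift after rot [-151.2 -201.7  129.6]
```

```bash
python3 shift.py '[[0,0,0,0,0,0,0.7],[0,0,0,0,0,0,0.7],[0,0,0,0,0,0,0.7],[0,0,0,0,0,0,0.7]]'; python3 -c "
from h import *;from cell import bot
s=bot.read_state();print(s['joints'],s['qd'])
to(s,559.6,-218.2,200,-75.5)"
```

```text
time: 2.7
eef_pos: [406.8, -411.2, 201.8]
tcp_rot: [-2.953, 0.084, -0.888]
wrist_force: [0.6, -0.8, 0.5]
width: 0.697
gripper_force: 0.0
[-0.88915426  0.47562294  0.25102468  1.43041915  0.18820274  3.14061945] [-0.00293768 -0.00206582  0.00159367 -0.00192922 -0.00049102 -0.00087666]
t 2.7 pos [ 406.8 -411.2  201.8] shift now [ -53.  -234.9   51.1] rot [-0.167  0.123  0.42 ] shift after rot [-148.6 -196.3    1.8]
```

Joint 6 hit its limit, so yaw = q1 − q6 + π. I'll use the opposite knob orientation (yaw +104.5°) and level the tool first.

```bash
python3 -c "
from h import *;from cell import bot
s=bot.read_state()
to(s,406.8,-411.2,200,-50.9)"
```

```text
t 2.7 pos [ 406.8 -411.2  201.8] shift now [0.2 0.3 1.7] rot [-0.188  0.084 -0.008] shift after rot [ 0.  -0.   1.8]
```

```bash
python3 shift.py '[[-0.094,0.042,0,0,0,0,0.7],[-0.094,0.042,0,0,0,0,0.7],[0,0,-0.15,0,0,0,0.7],[0,0,-0.15,0,0,0,0.7],[0,0,-0.15,0,0,0,0.7],[0,0,-0.15,0,0,0,0.7],[0,0,-0.15,0,0,0,0.7],[0,0,-0.15,0,0,0,0.7]]'
python3 shift.py '[[0,0,-0.15,0,0,0,0.7],[0,0,-0.15,0,0,0,0.7],[0,0,-0.15,0,0,0,0.7],[0,0,-0.15,0,0,0,0.7],[0,0,-0.15,0,0,0,0.7],[0,0,-0.15,0,0,0,0.7],[0,0,-0.15,0,0,0,0.7],[0,0,-0.15,0,0,0,0.7]]'
python3 shift.py '[[0,0,-0.15,0,0,0,0.7],[0,0,-0.15,0,0,0,0.7],[0,0,-0.15,0,0,0,0.7],[0,0,-0.15,0,0,0,0.7],[0,0,0,0,0,0,0.7]]'
python3 -c "
from h import *;from cell import bot
to(bot.read_state(),559.6,-218.2,180,104.5)"
```

```text
time: 3.5
eef_pos: [385.3, -429.6, 201.9]
tcp_rot: [-3.127, -0.018, 0.055]
wrist_force: [0.2, 0.4, -0.0]
width: 0.703
gripper_force: 0.0
time: 4.3
eef_pos: [385.3, -429.6, 201.9]
tcp_rot: [3.13, -0.02, 1.255]
wrist_force: [0.5, 0.3, 0.3]
width: 0.699
gripper_force: 0.0
time: 4.8
eef_pos: [385.2, -429.7, 201.9]
tcp_rot: [3.121, -0.011, 1.849]
wrist_force: [-0.0, 0.4, -0.1]
width: 0.7
gripper_force: 0.0
t 4.8 pos [ 385.2 -429.7  201.9] shift now [155.3 225.2  28.2] rot [ 0.021 -0.011  0.025] shift after rot [161.1 221.8  21.9]
```

```bash
python3 shift.py '[[0.021,-0.011,0.025,0,0,0,0.7],[0,0,0,26.9,37,3.7,0.7],[0,0,0,26.9,37,3.7,0.7],[0,0,0,26.9,37,3.7,0.7],[0,0,0,26.9,37,3.7,0.7],[0,0,0,26.9,37,3.7,0.7],[0,0,0,26.9,37,3.7,0.7],[0,0,0,0,0,0,0.7]]'
python3 -c "
from h import *;from cell import bot
to(bot.read_state(),559.6,-218.2,71,104.5)
c=bot.snapshot('wrist');cv2.imwrite('pics/w1.png',c['pixels'][:,:,::-1]);p=[proj(c,[559.6,-218.2,94])];print(p)"
```

```text
time: 5.6
eef_pos: [562.6, -213.2, 178.6]
tcp_rot: [3.141, -0.002, 1.827]
wrist_force: [-0.2, -0.5, -0.5]
width: 0.702
gripper_force: 0.0
t 5.6 pos [ 562.6 -213.2  178.6] shift now [ -4.2  -4.2 107.6] rot [ 0.001 -0.002  0.004] shift after rot [ -4.1  -4.1 107.6]
[array([316.65331905, 211.9612369 ])]
```

View pics/w1.png

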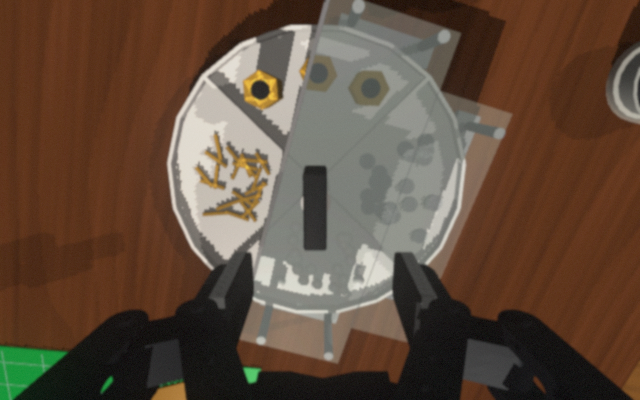

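The wrist view shows the knob upright at (315,208), within 4 px of the projection, and the jaws straddling it.

```bash
python3 shift.py '[[0,0,0.004,-4.1,-4.1,27,0.6],[0,0,0,0,0,27,0.6],[0,0,0,0,0,27,0.6],[0,0,0,0,0,27,0.6],[0,0,0,0,0,0,0.6],[0,0,0,0,0,0,0.1],[0,0,0,0,0,0,0.1],[0,0,0,0,0,0,0.1]]'
python3 shift.py '[[0,0,0,0,0,0,0],[0,0,0,0,0,0,0],[0,0,0,0,0,0,0]]'
```

```text
time: 6.45
eef_pos: [559.9, -224.2, 74.0]
tcp_rot: [3.135, 0.003, 1.818]
wrist_force: [5.3, 0.8, -4.5]
width: 0.171
gripper_force: 58.6
time: 6.75
eef_pos: [559.9, -224.2, 74.0]
tcp_rot: [3.135, 0.003, 1.818]
wrist_force: [4.4, 0.5, -1.3]
width: 0.173
gripper_force: 58.9
```

```bash
python3 shift.py '[[0,0,0,0,0,0,0.4],[0,0,0,0,0,0,0.4],[0,0,0,0,0,0,0.4],[0,0,0,0,0,0,0.4]]'
python3 -c "
from h import *;from cell import bot
to(bot.read_state(),559.6,-218.2,68,104.5)"
```

```text
time: 7.15
eef_pos: [556.3, -223.9, 71.9]
tcp_rot: [-3.141, 0.0, 1.818]
wrist_force: [-0.5, -0.4, -0.2]
width: 0.404
gripper_force: 0.0
t 7.15 pos [ 556.3 -223.9   71.9] shift now [4.8 4.6 3.9] rot [-0.     0.    -0.006] shift after rot [4.7 4.6 3.9]
```

```bash
python3 shift.py '[[0,0,-0.006,4.7,4.2,4,0.4],[0,0,0,0,0,0,0.4],[0,0,0,0,0,0,0.4],[0,0,0,0,0,0,0.4],[0,0,0,0,0,0,0.4]]'
python3 -c "
from h import *;from cell import bot
to(bot.read_state(),559.6,-218.2,68,104.5)"
```

```text
time: 7.65
eef_pos: [559.3, -218.2, 67.4]
tcp_rot: [-3.141, 0.0, 1.824]
wrist_force: [-0.5, 0.2, 0.7]
width: 0.401
gripper_force: 0.0
t 7.65 pos [ 559.3 -218.2   67.4] shift now [-0.1  0.3 -0.6] rot [-0.001  0.     0.   ] shift after rot [-0.1  0.3 -0.6]
```

```bash
python3 shift.py '[[0,0,0,0,0,0,0],[0,0,0,0,0,0,0],[0,0,0,0,0,0,0],[0,0,0,0,0,0,0]]'
python3 shift.py '[[0,0,-0.13,0,0,0,0],[0,0,-0.13,0,0,0,0],[0,0,-0.13,0,0,0,0],[0,0,-0.13,0,0,0,0],[0,0,-0.13,0,0,0,0],[0,0,-0.13,0,0,0,0],[0,0,-0.13,0,0,0,0],[0,0,-0.13,0,0,0,0]]'
python3 shift.py '[[0,0,-0.13,0,0,0,0],[0,0,-0.12,0,0,0,0],[0,0,0,0,0,0,0],[0,0,0,0,0,0,0]]'
python3 shift.py '[[0,0,0,0,0,0,0.5],[0,0,0,0,0,0,0.6],[0,0,0,0,0,0,0.6],[0,0,0,0,0,-40,0.6],[0,0,0,0,0,-40,0.5],[0,0,0,0,0,-40,0.5],[0,0,0,0,0,0,0.5],[0,0,0,0,0,0,0.5]]'
python3 -c "
from h import *;from cell import bot
to(bot.read_state(),470,-216,150,88)"
```

```text
time: 8.05
eef_pos: [558.5, -218.5, 67.8]
tcp_rot: [-3.14, 0.0, 1.824]
wrist_force: [-3.8, -0.8, 5.6]
width: 0.195
gripper_force: 58.6
time: 8.85
eef_pos: [557.9, -219.0, 67.8]
tcp_rot: [-3.139, -0.002, 2.868]
wrist_force: [-6.2, -0.7, 6.0]
width: 0.195
gripper_force: 58.7
time: 9.25
eef_pos: [557.9, -219.2, 67.8]
tcp_rot: [-3.139, -0.003, 3.113]
wrist_force: [-6.7, -2.5, 6.7]
width: 0.2
gripper_force: 58.7
time: 10.05
eef_pos: [560.5, -218.3, 188.8]
tcp_rot: [-3.141, 0.003, 3.115]
wrist_force: [0.4, -0.2, -1.2]
width: 0.505
gripper_force: 0.0
t 10.05 pos [ 560.5 -218.3  188.8] shift now [90.6 -0.1 38.5] rot [0.002 0.003 1.579] shift after rot [ -0.9 -90.5  38.8]
```

```bash
python3 shift.py '[[0,0,0,45,0,0,0.45],[0,0,0,45,0,0,0.45],[0,0,0.143,0,0,0,0.45],[0,0,0.143,0,0,0,0.45],[0,0,0.143,0,0,0,0.45],[0,0,0.143,0,0,0,0.45],[0,0,0.143,0,0,0,0.45],[0,0,0.143,0,0,0,0.45]]'
python3 shift.py '[[0,0,0.143,0,0,0,0.45],[0,0,0.143,0,0,0,0.45],[0,0,0.143,0,0,0,0.45],[0,0,0.143,0,0,0,0.45],[0,0,0.143,0,0,0,0.45],[0,0,0,0,0,0,0.45],[0,0,0,0,0,0,0.45]]'
cat > sp.py <<'E'
from h import *;from cell import bot
import sys
s=bot.read_state();print(s["time"],s["eef_pos"],s["tcp_rot"])
C=np.array([559.4,-218.4]);top=float(sys.argv[2])
for n in("wrist","top"):
    c=bot.snapshot(n);cv2.imwrite(f"pics/{n}{sys.argv[1]}.png",c["pixels"][:,:,::-1])
    h=cv2.cvtColor(c["pixels"],cv2.COLOR_RGB2HSV)
    m=cv2.inRange(h,(15,120,70),(32,255,255));m=cv2.morphologyEx(m,cv2.MORPH_CLOSE,np.ones((3,3)))
    for k in cv2.findContours(m,0,2)[0]:
        if cv2.contourArea(k)<60: continue
        (u,v),r=cv2.minEnclosingCircle(k);X=ray(c,u,v,top)[:2];d=X-C
        print(n,round(u),round(v),"r",round(r,1),cv2.contourArea(k),np.round(X,1),"rad",round(np.hypot(*d),1),"az",round(np.degrees(np.arctan2(d[1],d[0]))%360,1))
E
python3 sp.py 2 52
```

```text
time: 10.85
eef_pos: [468.3, -215.0, 185.3]
tcp_rot: [-3.14, -0.004, 2.25]
wrist_force: [-0.1, 0.3, 0.0]
width: 0.447
gripper_force: 0.0
time: 11.55
eef_pos: [468.7, -215.3, 186.1]
tcp_rot: [-3.139, -0.001, 1.544]
wrist_force: [0.6, 0.0, 0.3]
width: 0.454
gripper_force: 0.0
11.55 [ 468.69243492 -215.26539821  186.09144665] [-3.13872429e+00 -1.01107802e-03  1.54429415e+00]
wrist 336 229 r 21.1 895.0 [ 478.3 -251.1] rad 87.4 az 202.0
wrist 322 182 r 19.7 873.5 [ 467.9 -211.7] rad 91.8 az 175.8
wrist 335 138 r 18.6 837.5 [ 478.7 -177.2] rad 90.6 az 152.9
top 14 303 r 13.1 87.5 [415.8 661.5] rad 891.5 az 99.3
top 340 284 r 13.5 287.0 [437.4  -4.2] rad 246.5 az 119.7
top 430 262 r 17.1 281.0 [ 477.9 -194. ] rad 85.1 az 163.3
top 32 264 r 18.2 161.5 [493.4 626.6] rad 847.6 az 94.5
top 458 258 r 8.0 75.0 [ 485.9 -251.5] rad 80.7 az 204.3
top 574 262 r 25.0 1063.5 [ 470.7 -495.2] rad 290.7 az 252.2
top 549 93 r 7.6 150.0 [ 828.3 -454.3] rad 357.7 az 318.7
top 571 83 r 7.7 154.0 [ 846.7 -501.8] rad 403.6 az 315.4
top 320 24 r 320.4 29101.0 [980.8  25.3] rad 486.8 az 30.0
```

View pics/wrist2.png

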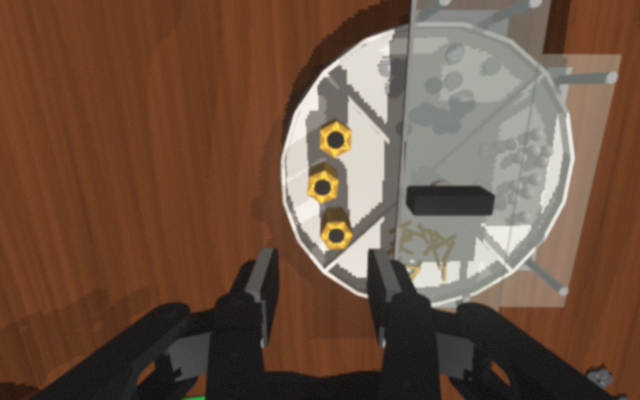

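The wrist view shows the bay in the opening. The bores are at (336,139), (322,187) and (336,235), with flats facing sideways (radially). The knob is at (450,200).

```bash
python3 -c "
from h import *;from cell import bot
c=bot.snapshot('wrist');C=np.array([559.4,-218.4])
print(proj(c,[559.4,-218.4,94]))
for p in[(336,139),(322,186.5),(336,235)]:
    X=ray(c,*p,52)[:2];d=X-C;print(X,np.hypot(*d),np.degrees(np.arctan2(d[1],d[0]))%360)
s=bot.read_state();to(s,469.4,-216,60,88);to(s,479.5,-177.5,60,63)
"
```

```text
[454.71008522 203.02382807]
[ 480.00982734 -177.94801476] 89.10197879270117 152.99961507550725
[ 468.20323193 -215.37177788] 91.24703082688221 178.09817141449912
[ 478.68203996 -257.43264051] 89.66011431631894 205.8069350836079
t 11.7 pos [ 469.1 -215.5  186.9] shift now [ -0.5   0.5 126.9] rot [-0.001 -0.     0.007] shift after rot [ -0.5   0.3 126.9]
t 11.7 pos [ 469.1 -215.5  186.9] shift now [ 38.3   9.5 126.9] rot [-0.001  0.     0.443] shift after rot [ 38.6  -8.  126.9]
```

```bash
python3 shift.py '[[0,0,0,0,0,40,0.5],[0,0,0,0,0,40,0.5],[0,0,0,0,0,40,0.5],[0,0,0,0,0,0,0.5],[0,0,0,0,0,0,0.5]]'
python3 -c "
from h import *;from cell import bot
s=bot.read_state();to(s,469,-215.8,26,88.8)
"
```

```text
time: 12.2
eef_pos: [469.0, -215.6, 67.6]
tcp_rot: [-3.14, -0.001, 1.542]
wrist_force: [-0.2, -0.3, 0.8]
width: 0.497
gripper_force: 0.0
t 12.2 pos [ 469.  -215.6   67.6] shift now [-0.2  0.1 41.6] rot [-0.002 -0.001 -0.008] shift after rot [-0.2  0.  41.6]
```

```bash
python3 shift.py '[[0,0,0,0,0,21,0.5],[0,0,0,0,0,21,0.5],[0,0,0,0,0,0,0.5],[0,0,0,0,0,0,0.1],[0,0,0,0,0,0,0],[0,0,0,0,0,0,0],[0,0,0,0,0,0,0]]'
python3 shift.py '[[0,0,0,0,0,-40,0],[0,0,0,0,0,-50,0],[0,0,0,0,0,-50,0],[0,0,0,0,0,-50,0],[0,0,0,0,0,-50,0],[0,0,0,0,0,-50,0],[0,0,0,0,0,0,0],[0,0,0,0,0,0,0]]'
python3 -c "
from h import *;from cell import bot
s=bot.read_state();to(s,535,239,300,79.7)
"
```

```text
time: 12.9
eef_pos: [471.1, -216.7, 27.9]
tcp_rot: [3.138, 0.002, 1.541]
wrist_force: [-0.8, 1.0, 6.7]
width: 0.265
gripper_force: 59.7
time: 13.7
eef_pos: [470.1, -216.0, 317.5]
tcp_rot: [3.138, 0.002, 1.541]
wrist_force: [0.0, 0.3, -2.4]
width: 0.27
gripper_force: 59.3
t 13.7 pos [ 470.1 -216.   317.5] shift now [456.7  51.3  16.9] rot [0.004 0.002 0.15 ] shift after rot [459.2 -17.5  17.5]
```

```bash
python3 shift.py '[[0.004,0.002,0.15,0,0,0,0],[0,0,0,42,-2,1.5,0],[0,0,0,42,-2,1.5,0],[0,0,0,42,-2,1.5,0],[0,0,0,42,-2,1.5,0],[0,0,0,42,-2,1.5,0],[0,0,0,42,-2,1.5,0],[0,0,0,42,-2,1.5,0]]'
python3 shift.py '[[0,0,0,42,-2,1.5,0],[0,0,0,42,-2,1.5,0],[0,0,0,42,-2,1.5,0],[0,0,0,39,2,1.5,0],[0,0,0,0,0,0,0],[0,0,0,0,0,0,0],[0,0,0,0,0,0,0]]'
python3 -c "
from h import *;from cell import bot
s=bot.read_state();to(s,535.2,239.9,204,79.7)
c=bot.snapshot('wrist');cv2.imwrite('pics/w3.png',c['pixels'][:,:,::-1]);np.savez('w3.npz',**c)
a=np.radians(-10.3);X=np.array([np.cos(a),np.sin(a)]);Y=np.array([-X[1],X[0]]);f=np.array([530.7,215.3])
im=c['pixels'][:,:,::-1].copy()
for dx,dy,z in[(37.5,50,222),(37.5,-50,222),(-37.5,-50,222),(-37.5,50,222),(-37.5,50,187),(-37.5,-50,187),(0,25,187),(0,-25,187)]:
    q=proj(c,[*(f+dx*X+dy*Y),z]);print(dx,dy,z,q.round());cv2.drawMarker(im,tuple(int(i) for i in q),(0,0,255),0,12,1)
cv2.imwrite('pics/w3m.png',im)
"
```

```text
time: 14.5
eef_pos: [506.9, 77.6, 303.1]
tcp_rot: [-3.133, -0.0, 1.391]
wrist_force: [0.7, -0.7, -1.5]
width: 0.267
gripper_force: 59.2
time: 15.2
eef_pos: [532.9, 238.2, 298.4]
tcp_rot: [-3.135, 0.0, 1.391]
wrist_force: [0.6, 0.0, -1.4]
width: 0.27
gripper_force: 59.2
t 15.2 pos [532.9 238.2 298.4] shift now [ 2.2  2.6 94.4] rot [-0.007  0.    -0.   ] shift after rot [ 2.1  1.9 94.4]
37.5 50 222 [387. 169.]
37.5 -50 222 [380. 308.]
-37.5 -50 222 [273. 308.]
-37.5 50 222 [266. 168.]
-37.5 50 187 [274. 158.]
-37.5 -50 187 [279. 282.]
0 25 187 [326. 192.]
0 -25 187 [326. 254.]
```

View pics/w3m.png

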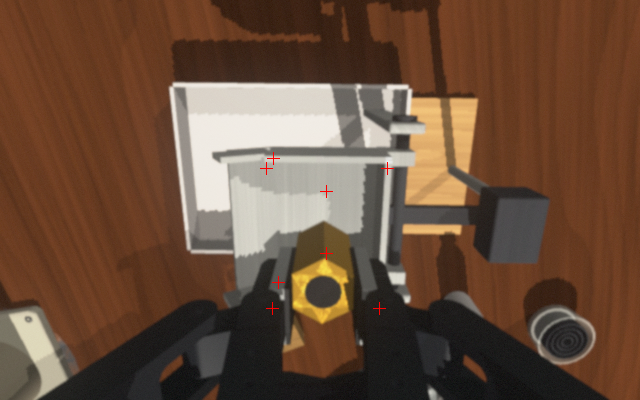

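The wrist view shows the bucket upright, its far side wall at row ~161 against 168 predicted and its back wall at column ~383 against 387. I shift the bucket estimate about 2 mm and place.

```bash
python3 shift.py '[[-0.007,0,0,4.2,0.2,20,0],[0,0,0,0,0,30,0],[0,0,0,0,0,25,0],[0,0,0,0,0,0,0],[0,0,0,0,0,0,0],[0,0,0,0,0,0,0]]'
python3 -c "
from h import *;from cell import bot
s=bot.read_state();to(s,534,242.1,204.5,79.7)
"
```

```text
time: 15.85
eef_pos: [535.6, 243.2, 226.9]
tcp_rot: [3.136, -0.003, 1.39]
wrist_force: [-0.4, -0.5, -0.0]
width: 0.267
gripper_force: 59.2
t 15.85 pos [535.6 243.2 226.9] shift now [-1.4 -1.5 22.3] rot [ 0.005 -0.003 -0.001] shift after rot [-1.3 -1.4 22.4]
```

```bash
python3 shift.py '[[0.005,-0.003,0,-1.3,-1.4,10,0],[0,0,0,0,0,8,0],[0,0,0,0,0,3,0],[0,0,0,0,0,0,0],[0,0,0,0,0,0,0]]'
python3 -c "
from h import *;from cell import bot
s=bot.read_state();to(s,534,242.1,204.5,79.7)
"
```

```text
time: 16.35
eef_pos: [533.0, 242.4, 203.7]
tcp_rot: [-3.139, 0.002, 1.391]
wrist_force: [0.0, -0.1, -1.3]
width: 0.268
gripper_force: 59.3
t 16.35 pos [533.  242.4 203.7] shift now [-0.1  1.  -0.8] rot [-0.003  0.002  0.   ] shift after rot [-0.1  1.  -0.8]
```

```bash
python3 shift.py '[[0,0,0,0,0,0.5,0.4],[0,0,0,0,0,0,0.4],[0,0,0,0,0,0,0.4],[0,0,0,0,0,0,0.4]]'
python3 shift.py '[[0,0,0,0,0,-15,0.4],[0,0,0,0,0,-30,0.4],[0,0,0,0,0,-40,0.4],[0,0,0,0,0,-30,0.4],[0,0,0,-30,0,0,0.45],[0,0,0,-40,0,0,0.45],[0,0,0,0,0,0,0.45],[0,0,0,0,0,0,0.45]]'
python3 sp.py 4 227
```

```text
time: 16.75
eef_pos: [533.1, 242.4, 203.5]
tcp_rot: [-3.139, 0.001, 1.391]
wrist_force: [0.5, -0.1, 0.2]
width: 0.403
gripper_force: 0.0
time: 17.55
eef_pos: [520.9, 173.0, 318.9]
tcp_rot: [-3.14, 0.001, 1.39]
wrist_force: [0.4, -0.3, -0.4]
width: 0.454
gripper_force: 0.0
17.55 [520.89051689 172.98621796 318.85823498] [-3.13965264e+00  6.74610966e-04  1.38956564e+00]
wrist 284 285 r 20.4 647.5 [481.6 115.5] rad 342.8 az 103.1
wrist 432 156 r 37.6 2624.5 [596.9 191.4] rad 411.5 az 84.8
wrist 322 92 r 22.1 1230.5 [533.3 244.4] rad 463.5 az 93.2
wrist 440 78 r 51.7 4421.0 [606.9 239.6] rad 460.5 az 84.1
top 340 284 r 13.5 361.0 [466.3   4.1] rad 241.2 az 112.7
top 422 260 r 7.9 134.0 [ 503.  -134.4] rad 101.2 az 123.9
top 32 264 r 18.2 133.5 [511.8 513.9] rad 733.8 az 93.7
top 458 260 r 8.5 137.0 [ 502.3 -196.8] rad 61.0 az 159.3
top 574 263 r 25.1 1236.5 [ 492.7 -392.9] rad 186.8 az 249.1
top 549 93 r 7.6 150.0 [ 782.5 -359.9] rad 264.2 az 327.6
top 571 83 r 7.7 154.5 [ 797.4 -398.3] rad 298.4 az 322.9
top 320 26 r 320.6 29067.5 [902.4  27.9] rad 422.3 az 35.7
```

View pics/wrist4.png

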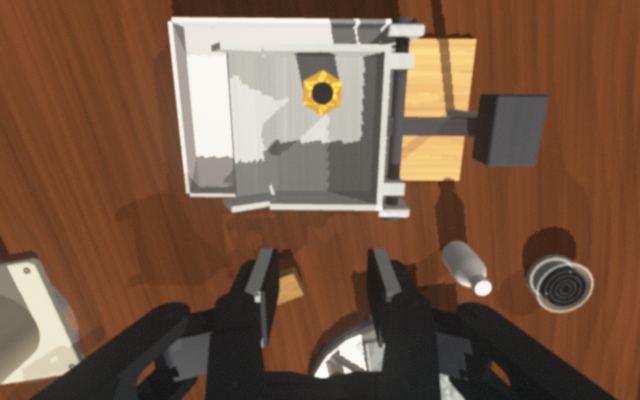

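Spacer 1 stands in the bucket at (322,93), centred lengthwise and about 23 mm off the middle; the bucket is still upright. Now the second.

```bash
python3 -c "
from h import *;from cell import bot
s=bot.read_state();to(s,480,-177.3,150,62.5)
"
```

```text
t 17.65 pos [521.  174.1 318.4] shift now [-352.9   22.7  168.7] rot [-0.002  0.001  0.301] shift after rot [-330.6  125.9  168.4]
```

```bash
python3 shift.py '[[0,0,0,-44,2.8,0,0.5],[0,0,0,-44,2.8,10,0.5],[0,0,0,-44,2.8,20,0.5],[0,0,0,-44,2.8,20,0.5],[0,0,0,-44,2.8,20,0.5],[0,0,0,-44,2.8,20,0.5],[0,0,0,-44,2.8,20,0.5],[0,0,0,-44,2.8,20,0.5]]'
python3 shift.py '[[0,0,0.15,0,0,20,0.5],[0,0,0.15,0,0,20,0.5],[0,0,0,0,0,0,0.5],[0,0,0,0,0,0,0.5],[0,0,0,0,0,0,0.5]]'
python3 sp.py 5 52; python3 -c "
from h import *;from cell import bot
s=bot.read_state();to(s,480,-177.3,28,62.5)
"
```

```text
time: 18.45
eef_pos: [480.0, -177.8, 187.9]
tcp_rot: [-3.139, 0.001, 1.393]
wrist_force: [0.8, -1.0, -0.1]
width: 0.5
gripper_force: 0.0
time: 18.95
eef_pos: [480.8, -176.5, 150.0]
tcp_rot: [3.142, 0.002, 1.095]
wrist_force: [0.1, -0.4, 0.9]
width: 0.498
gripper_force: 0.0
18.95 [ 480.80537073 -176.54297689  149.96673293] [3.14156367e+00 1.86662115e-03 1.09475196e+00]
wrist 363 283 r 24.1 621.5 [ 477.6 -248.8] rad 87.2 az 200.4
wrist 322 197 r 23.1 1134.0 [ 481.3 -174.5] rad 89.5 az 150.7
wrist 144 6 r 47.1 2964.5 [441.4 -18.9] rad 231.8 az 120.6
top 14 303 r 13.1 83.5 [415.8 661.5] rad 891.5 az 99.3
top 340 284 r 13.5 290.5 [437.1  -4. ] rad 246.8 az 119.7
top 422 260 r 7.9 134.5 [ 482.5 -175.4] rad 88.1 az 150.8
top 32 264 r 18.2 142.5 [493.4 626.6] rad 847.6 az 94.5
top 198 247 r 10.6 229.5 [521.3 286.1] rad 506.0 az 94.3
top 574 262 r 25.0 1184.5 [ 470.7 -495.2] rad 290.7 az 252.2
top 549 93 r 7.6 150.0 [ 828.3 -454.3] rad 357.7 az 318.7
top 571 83 r 7.7 152.5 [ 846.7 -501.8] rad 403.6 az 315.4
top 320 24 r 320.4 29533.0 [980.8  25.3] rad 486.8 az 30.0
t 19.05 pos [ 480.7 -176.7  150.1] shift now [ -0.6  -0.4 122.1] rot [0.    0.002 0.003] shift after rot [ -0.9  -0.3 122.1]
```

```bash
python3 shift.py '[[0,0,0,0,0,40,0.5],[0,0,0,0,0,40,0.5],[0,0,0,0,0,0,0.5],[0,0,0,0,0,22,0.5],[0,0,0,0,0,20,0.5],[0,0,0,0,0,0,0.5],[0,0,0,0,0,0,0.5],[0,0,0,0,0,0,0]]'
python3 shift.py '[[0,0,0,0,0,0,0],[0,0,0,0,0,0,0],[0,0,0,0,0,0,0]]'
```

```text
time: 19.85
eef_pos: [480.8, -177.5, 28.9]
tcp_rot: [3.14, 0.002, 1.092]
wrist_force: [-1.5, 1.7, 2.7]
width: 0.344
gripper_force: 1.3
time: 20.15
eef_pos: [480.8, -177.5, 29.2]
tcp_rot: [3.14, 0.002, 1.092]
wrist_force: [-1.4, 0.5, 6.7]
width: 0.292
gripper_force: 58.6
```

```bash
python3 shift.py '[[0,0,0,0,0,-30,0],[0,0,0,0,0,-50,0],[0,0,0,0,0,-50,0],[0,0,0,0,0,-50,0],[0,0,0,0,0,-50,0],[0,0,0,0,0,-50,0],[0,0,0,0,0,0,0],[0,0,0,0,0,0,0]]'
python3 -c "
from h import *;from cell import bot
c=bot.snapshot('wrist');cv2.imwrite('pics/w6.png',c['pixels'][:,:,::-1])
s=bot.read_state();to(s,524.3,194.2,290,79.7)
"
```

```text
time: 20.95
eef_pos: [480.7, -177.0, 309.1]
tcp_rot: [3.139, 0.002, 1.091]
wrist_force: [-0.7, 0.3, -1.3]
width: 0.292
gripper_force: 59.2
t 21.0 pos [ 479.7 -176.7  307. ] shift now [ 349.6 -131.5   16.5] rot [-0.002  0.002 -0.3  ] shift after rot [372.9 -22.4  17. ]
```

View pics/w6.png

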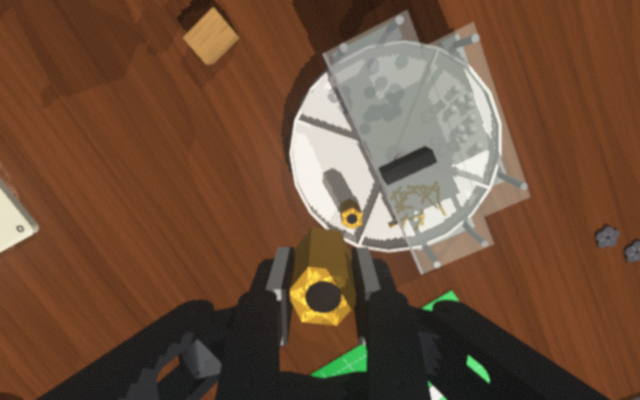

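Spacer 2 is held slightly twisted but upright at (322,295), and the spare stands in its bay at (351,217). I carry it over the bucket.

```bash
python3 shift.py '[[0,0,-0.15,0,0,0,0],[0,0,-0.15,0,0,0,0],[0,0,0,41.4,-2.5,1,0],[0,0,0,41.4,-2.5,1,0],[0,0,0,41.4,-2.5,1,0],[0,0,0,41.4,-2.5,1,0],[0,0,0,41.4,-2.5,1,0],[0,0,0,41.4,-2.5,1,0]]'
python3 shift.py '[[0,0,0,41.4,-2.5,1,0],[0,0,0,41.4,-2.5,1,0],[0,0,0,41.4,-2.5,1,0],[0,0,0,0,0,0,0],[0,0,0,0,0,0,0],[0,0,0,0,0,0,0]]'
python3 -c "
from h import *;from cell import bot
s=bot.read_state();to(s,524.3,194.2,230,79.7)
"
```

```text
time: 21.8
eef_pos: [508.2, 71.8, 298.0]
tcp_rot: [-3.134, 0.003, 1.391]
wrist_force: [1.2, 0.3, -1.2]
width: 0.294
gripper_force: 59.2
time: 22.4
eef_pos: [523.6, 192.9, 295.9]
tcp_rot: [-3.136, 0.003, 1.391]
wrist_force: [-0.8, 0.6, -1.8]
width: 0.295
gripper_force: 59.2
t 22.4 pos [523.6 192.9 295.9] shift now [ 1.7  0.8 65.9] rot [-0.005  0.003 -0.   ] shift after rot [ 1.4  0.4 65.9]
```

```bash
python3 shift.py '[[-0.005,0.003,0,1.4,0.4,22,0],[0,0,0,0,0,22,0],[0,0,0,0,0,22,0],[0,0,0,0,0,0,0],[0,0,0,0,0,0,0],[0,0,0,0,0,0,0]]'
python3 -c "
from h import *;from cell import bot
s=bot.read_state();to(s,524.3,194.2,206,79.7)
"
```

```text
time: 23.0
eef_pos: [525.9, 194.7, 232.9]
tcp_rot: [3.137, -0.003, 1.39]
wrist_force: [0.6, -0.4, -0.9]
width: 0.296
gripper_force: 59.2
t 23.0 pos [525.9 194.7 232.9] shift now [-0.8 -1.6 26.9] rot [ 0.005 -0.003 -0.001] shift after rot [-0.8 -1.4 26.9]
```

```bash
python3 shift.py '[[0.005,-0.003,0,-0.8,-1.4,14,0],[0,0,0,0,0,9,0],[0,0,0,0,0,3,0],[0,0,0,0,0,0,0],[0,0,0,0,0,0,0],[0,0,0,0,0,0,0]]'
python3 -c "
from h import *;from cell import bot
s=bot.read_state();to(s,524.3,194.2,206,79.7)
"
```

```text
time: 23.6
eef_pos: [523.8, 194.8, 205.6]
tcp_rot: [-3.14, 0.001, 1.391]
wrist_force: [-0.4, 0.5, -1.5]
width: 0.291
gripper_force: 59.2
t 23.6 pos [523.8 194.8 205.6] shift now [-0.5  0.6 -0.4] rot [-0.002  0.001  0.   ] shift after rot [-0.5  0.6 -0.4]
```

```bash
python3 shift.py '[[0,0,0,0,0,0,0.42],[0,0,0,0,0,-15,0.42],[0,0,0,0,0,-45,0.42],[0,0,0,0,0,-50,0.42],[0,0,0,0,0,-20,0.42],[0,0,0,0,0,0,0.42],[0,0,0,0,0,0,0.42],[0,0,0,0,0,0,0.42]]'
python3 shift.py '[[0,0,0,-40,0,-10,0.3],[0,0,0,-45,0,0,0.2],[0,0,0,-45,0,0,0],[0,0,0,-45,0,0,0],[0,0,0,-45,0,0,0],[0,0,0,0,0,0,0],[0,0,0,0,0,0,0]]'
python3 -c "
from h import *;from cell import bot
a=bot.snapshot('side');b=bot.snapshot('top');np.savez('top7.npz',**b);np.savez('side7.npz',**a)
o=np.zeros((600,800,3),np.uint8)
o[:,:400]=cv2.resize(b['pixels'][130:340,160:300],(400,600));o[:500,400:]=cv2.resize(a['pixels'][75:275,170:330],(400,500))
cv2.imwrite('pics/after7.png',o[:,:,::-1])"
```

```text
time: 24.4
eef_pos: [523.4, 194.6, 333.8]
tcp_rot: [-3.137, 0.003, 1.391]
wrist_force: [0.4, 1.0, 0.7]
width: 0.42
gripper_force: 0.0
time: 25.1
eef_pos: [483.9, -22.6, 344.4]
tcp_rot: [-3.137, 0.001, 1.388]
wrist_force: [-0.1, 0.4, -0.1]
width: 0.003
gripper_force: 0.0
```

View pics/after7.png

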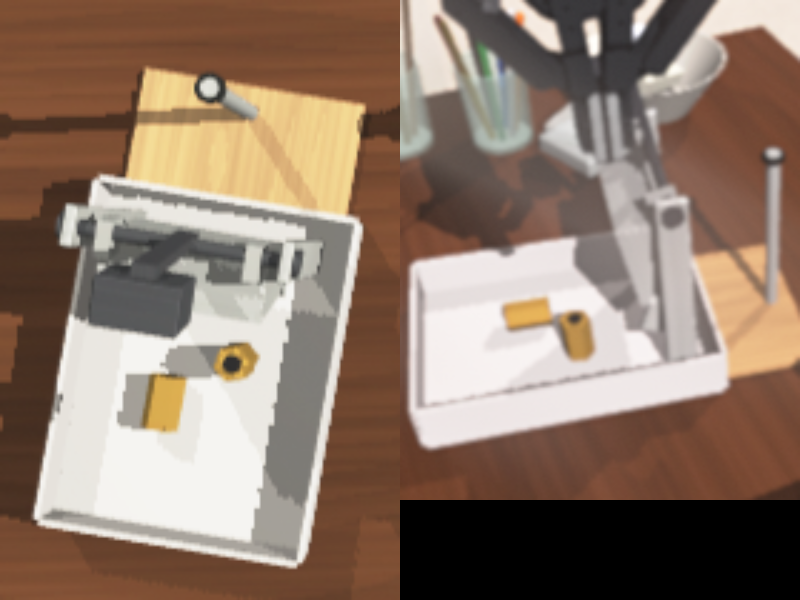

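Both spacers lie in the tray, at zoom (237,362) and (163,403). The bucket is tipped, with the counterweight block at zoom (143,298). I check the block's position, then push.

```bash
python3 -c "
from h import *;from cell import bot
c=dict(np.load('top7.npz'))
for p in[(92,290),(190,308),(105,265),(197,278)]: print(ray(c,160+p[0]/2.857,130+p[1]/2.857,262))
a=np.radians(-10.3);X=np.array([np.cos(a),np.sin(a)]);P=np.array([585.5,206]);print('pred face',P-46*X)
s=bot.read_state();to(s,*(P-85*X),240,79.7)
"
```

```text
[561.72181275 237.98151503 262.        ]
[550.47031302 183.80125587 262.        ]
[575.45243779 230.56994289 262.        ]
[567.06110448 179.63479655 262.        ]
pred face [540.24128826 214.2249019 ]
t 25.2 pos [484.5 -21.  344.7] shift now [241.6 -25.5 104.5] rot [-0.004  0.001  0.001] shift after rot [241.4 -26.2 104.7]
```

```bash
python3 shift.py '[[-0.004,0.001,0,48.3,-5.2,0,0],[0,0,0,48.3,-5.2,0,0],[0,0,0,48.3,-5.2,0,0],[0,0,0,48.3,-5.2,0,0],[0,0,0,48.3,-5.2,0,0],[0,0,0,0,0,0,0],[0,0,0,0,0,0,0]]'
python3 shift.py '[[0,0,0,0,0,26,0],[0,0,0,0,0,26,0],[0,0,0,0,0,26,0],[0,0,0,0,0,26,0],[0,0,0,0,0,0,0],[0,0,0,0,0,0,0],[0,0,0,0,0,0,0]]'
python3 shift.py '[[0,0,0,0,10,0,0],[0,0,0,0,10,0,0],[0,0,0,0,10,0,0],[0,0,0,0,10,0,0]]'
python3 shift.py '[[0,0,0,0,10,0,0],[0,0,0,0,10,0,0],[0,0,0,0,10,0,0],[0,0,0,0,10,0,0]]'
```

```text
time: 25.9
eef_pos: [501.3, 223.3, 344.2]
tcp_rot: [-3.141, 0.002, 1.397]
wrist_force: [0.2, -0.1, -0.5]
width: -0.003
gripper_force: 0.0
time: 26.6
eef_pos: [503.2, 220.5, 243.4]
tcp_rot: [3.138, -0.001, 1.391]
wrist_force: [-0.1, -0.5, 0.6]
width: -0.001
gripper_force: 0.0
time: 27.0
eef_pos: [542.7, 213.2, 241.7]
tcp_rot: [3.14, 0.0, 1.391]
wrist_force: [-1.7, 0.5, 0.9]
width: 0.0
gripper_force: 0.8
time: 27.4
eef_pos: [582.0, 205.9, 241.3]
tcp_rot: [3.14, 0.001, 1.391]
wrist_force: [0.7, -0.2, 0.7]
width: 0.001
gripper_force: 0.1
```

```bash
python3 shift.py '[[0,0,0,0,8,0,0],[0,0,0,0,8,0,0],[0,0,0,0,0,0,0],[0,0,0,0,0,0,0],[0,0,0,0,0,0,0]]'
python3 shift.py '[[0,0,0,0,0,-40,0],[0,0,0,0,0,-45,0],[0,0,0,-45,0,-10,0],[0,0,0,-45,0,0,0],[0,0,0,-45,0,0,0],[0,0,0,-45,0,0,0],[0,0,0,-45,0,0,0],[0,0,0,0,0,0,0]]'
python3 shift.py '[[0,0,0,0,0,0,0],[0,0,0,0,0,0,0],[0,0,0,0,0,0,0],[0,0,0,0,0,0,0],[0,0,0,0,0,0,0]]'
python3 -c "
from h import *;from cell import bot
a=bot.snapshot('side');b=bot.snapshot('top')
o=np.zeros((600,800,3),np.uint8)
o[:300,:]=cv2.resize(b['pixels'][120:330,150:540],(800,300*1)) 
o[300:,:480]=cv2.resize(a['pixels'],(480,300))
cv2.imwrite('pics/fin.png',o[:,:,::-1])"
```

```text
time: 27.9
eef_pos: [596.5, 203.5, 241.6]
tcp_rot: [3.14, 0.001, 1.391]
wrist_force: [-0.6, -0.1, -0.6]
width: -0.003
gripper_force: 0.0
time: 28.7
eef_pos: [555.1, -22.7, 337.6]
tcp_rot: [3.139, 0.002, 1.385]
wrist_force: [-0.9, -0.3, 0.7]
width: 0.001
gripper_force: 0.0
time: 29.2
eef_pos: [556.6, -16.9, 336.5]
tcp_rot: [3.14, 0.0, 1.393]
wrist_force: [0.6, 0.6, 0.5]
width: 0.001
gripper_force: 0.0
```

View pics/fin.png

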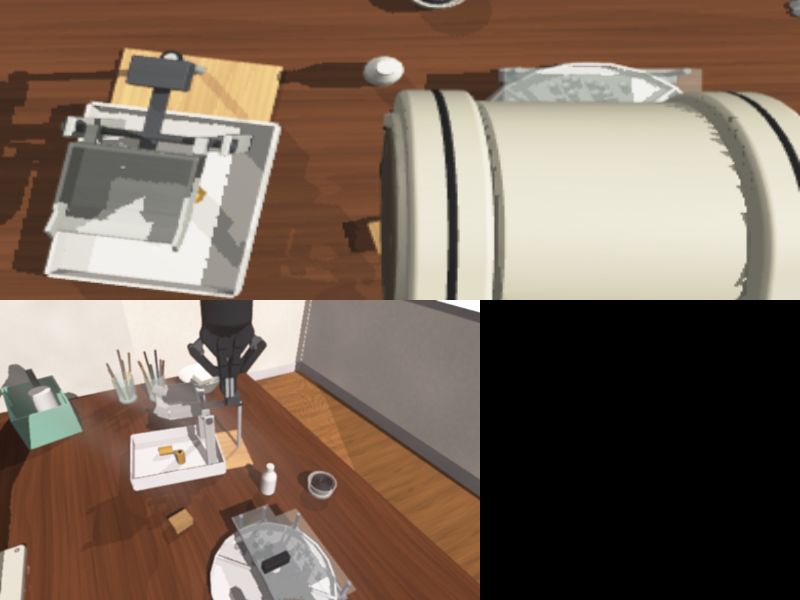

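The bucket is upright and empty. Both spacers are in the tray at about (165–180,453), and the glue, tub and box look untouched. The spare was last seen standing in its bay after the second pick.

```bash
python3 -c "
from cell import bot
print(bot.hand_in())"
```

```text
the job is handed in; nothing more can be done
None
```

Job handed in at about 29 s of the allowed 69 s: two spacers tripped the bucket and lie in the tray, the bucket is back upright and empty, the glue, cutters and card box were not touched, and the spare was last seen standing in its bay after the second pick; no verdict was returned.

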